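# Nip up the lamp nut at the bottom of a marble base

## Robot

A 6-joint arm with a two-finger parallel gripper is mounted at the origin on the work surface. World frame = base frame: x ahead of the robot, y to its left, z up, the work surface at z = 0. Lengths are in m, angles in rad, forces in N, time in s.
With the tool pointing down it reaches from about 0.25 to 0.775 m from the base axis. Payload 8.9 kg.
Tool frame: the origin (TCP) lies at the centre of the arm's flange, where the gripper is bolted on; the fingertips stand 173 mm ahead of it and the grasp point (between the pads) lies 155 mm ahead of it (r.tcp_to_tips is the distance from the TCP to the fingertips, in m); z points along the fingers, y is the line along which they close (so a half turn about z gives the same grasp; the last joint's range is limited). The gripper opens to 85 mm and grips with 20 to 120 N. Pads are 22 mm wide; open, the fingers measure 114 mm over their backs; the gripper's body (76 mm by 85 mm) begins 54 mm behind the grasp point. The pads swing forward as they close: fully open they stand 13 mm farther back than shut.
Start: joints at [-1.439, 0.291, -0.153, 1.127, 0, 1.431], TCP at [0.14, -0.506, 0.405] pointing down, gripper open.
Joint ranges: [-2.52, 2.52], [-0.91, 1.74], [-1.3, 1.37], [-1.96, 2.02], [-1.52, 1.47], [-3.14, 3.14]. Speed limits (rad/s): [2.22, 2.22, 2.79, 3.14, 3.14, 3.14].

## Interface

Orientations are given as a rotation vector (axis times angle).
In Python, from rig import sensors, viewer, r, finder gives the robot as it stands.
- The arm moves only by the tool carry_out, never from a script. Its argument "commands" is one flat list of numbers, 7 for each row, row after row: the closure, from -1 (fully open) to 1 (shut), so that 0 is half open, then the shift along the tool's x, y, z as a fraction of full scale, then the turn, a rotation vector about the tool's x, y, z as a fraction of full scale. In form: [fingers, dx, dy, dz, ax, ay, az, fingers, dx, dy, dz, ax, ay, az, ...]. A call has 1 to 8 rows; each row is the pose to reach, as a shift and turn from the pose commanded when the call began, along the tool's axes at that moment; what a row does not reach only later rows make up. Full scale, the value 1, is 100 cm for a shift and 30 degrees for a turn. A row lasts 1/8 s, in which the tool goes at most 62.5 mm and 10.7 degrees, less where a joint would pass 70% of its speed; a pose out of reach is approached as far as the arm can. A call with a number of a shift or a turn outside -1 to 1 is refused whole. A call with a gripper value outside its range is refused whole. The fingers move at their own pace and stop on an object; the grip force is fixed at half the most. Time passes only in rows, so rows that repeat a pose let the fingers close. It gives the time, the measured TCP pose, the force, the opening and the grip force at its end, in the units of the state.
- sensors.observe(): the state, without advancing time (a new reading comes with each control period).
- viewer.snapshot(name): name is "scene" or "top" or "wrist"; returns a dict with "pixels" (384x512x3 uint8, red, green, blue), "fx", "fy", "cx", "cy" (pixels), "dist_coeffs" ([k1, k2, p1, p2, k3] as OpenCV has them; the pictures are not rectified), "extrinsics" (4x4, takes a point from camera to world coordinates). Camera axes: x right, y down, z forward; pixel columns grow to the right and rows downward; lengths in m; the calibration is good to about 2 mm. A picture is of the moment at which its call begins. There is no depth.
- r.close_job(): hands the job in; it is judged then, once.
Trained networks look in the newest picture that a camera, given by its name, has taken for a name from the list of things; names that differ only in an ending like _2 or _b are one class to them, and where a whole thing is asked for, a point or a joint stands for the part that bears it (a point fixed in the world has none). Each returns a list of dicts, best first, with "confidence" (0 to 1); they miss things now and then, are a little off and sometimes report something else, mostly with a low value. They report only what shows in the picture. A call takes as long as a camera call. They do not tell look-alikes from the thing itself.
- finder.spot_in(camera, label): "box" ([centre column, centre row, width, height] in pixels, round what is visible of it).
- finder.spot_point(camera, label): "position" ([column, row] in pixels: a listed point, or the origin of a listed thing).
The state is a dict: "clock": time; "joint_pos": joint angles; "qvel": joint speeds; "joint_efforts": joint torques, N m; "ee_pos": TCP position; "orientation": TCP orientation; "wrist_force": force on the tool from outside, world axes, zero at the start; "moment": the same for the moment, N m; "grip_width": finger opening in m; "gripper_force": force on a finger pad.
Only numpy, scipy, OpenCV 4.12 (cv2) and the standard library are available. Lean on these libraries where they do the work, as an engineer would, in place of code of your own. Each camera call takes 0.05 s, during which the arm holds its last target. There are 200 camera calls.

## Task

Take the long red T-handled socket wrench out of the wooden block, lower it down the deep bore in the upturned marble lamp base, feel its socket fully onto the brass nut at the bottom and turn the nut clockwise until it is firmly nipped up, about 0.5 newton-metres: below 0.35 it works loose, above 0.75 the marble cracks. Never press or knock the marble with more than 20 newtons. Then lift the wrench out, stand it upright in its empty hole in the block again and let go, leaving everything else on the bench where it is.

Things in the scene. Friction and masses are not known exactly. Their poses are not given: they have to be found in the camera images.
- lamp: Upturned marble base of a table lamp, a turned drum 148 mm across and 120 mm high, in a round wooden cradle (176 mm across, 26 mm high); it does not move. Origin: on its vertical axis at bench level, z up. The bore is on this axis, straight, 45 mm in diameter, from the flat top (120 mm up) to a floor 52 mm above the bench. The lamp's yaw tells nothing about the nut.
- bore_mouth (a point): Centre of the bore's mouth, in the flat top of the marble, 120 mm above the bench.
- nut_top (a point): Centre of the top face of the brass hexagon nut at the bottom of the bore, 51.5 mm below the mouth, on the bore's axis; z up; its yaw is the lamp's: the angle of the nut's corners is not known and has to be felt. The nut is 27 mm across flats and 14.5 mm high, the upper 3.5 mm bevelled (top face 26 mm across corners), on a right-hand thread: clockwise from above tightens.
- washer_top (a point): Centre of the steel washer under the nut. The nut starts 0.5 to 1.5 rad short of seating, running with a drag of 0.12 N m; its thread (1.41 mm a turn) brings the washer down with it, to 54.0 mm above the bench when seated, 0.1 to 0.35 mm higher at the start: too little to be measured. The nut stays where it is left, but can be unscrewed again by its drag.
- tube (a joint): Twist of the threaded lamp tube that carries the nut, rad, positive when wound clockwise: it is sprung, 12 N m a radian, 0 at rest. Once the nut is seated it takes the whole torque of the wrench: 0.029 at 0.35 N m (the least that will do), 0.042 at 0.5 N m, 0.0625 at 0.75 N m (the marble cracks). It unwinds when let go. Measured only to about 0.01 rad.
- wrench: T-handled socket wrench, red handle, 163 mm long, 0.4 kg +-20%. Origin: centre of the socket's open lower end, z up the shank. The lowest 45 mm is the socket, 39 mm across. Its mouth is a hexagon 28.2 mm across flats, 12 mm deep, a corner along the wrench's x, the others every 60 degrees: it slips on within 4 degrees of the right angle. Fully on, the origin is 12 mm below the nut's top face; misaligned, it stops 8 mm higher.
- wrench_grip (a point): Middle of the red wrench's T-handle, 149 mm above the wrench's origin. The handle is a plastic bar 95 mm long (along x), 20 mm thick (along y) and 28 mm high (14 mm up and down from here), on a round shank 15 mm thick: take it from above, across its thickness.
- block: Light wooden block, 80 mm (x) by 240 mm (y) by 55 mm high, fixed to the bench. Origin: centre of its underside. Two round upright holes, 46 mm in diameter and 45 mm deep (floor 10 mm above the bench), are centred at y = +60 mm and -60 mm in its frame. The red wrench stands in one, the blue one in the other, handles roughly along the block's y.
- wrench_blue: A stubby wrench of the same make, 105 mm long, with a blue handle and a smaller mouth (22.4 mm), in the other hole; too short and too small for this nut: leave it alone. Origin: centre of its open lower end.
- coffee_pot: Pewter coffee pot, about 195 mm high; leave it alone. Origin under its foot.
- sugar_bowl: Pewter sugar bowl with lid, 108 mm high; leave it alone. Origin under its foot.
- candlestick: Brass candlestick, 200 mm high; leave it alone. Origin under its foot.
- polish_tin: Green tin, 85 mm high; leave it alone. Origin under it.
- screwdriver: Screwdriver lying on the bench; leave it alone.
- lampholder: Brass lampholder, 72 mm high, standing on the bench; leave it alone. Origin under it.
Things that resemble listed ones, but are neither listed nor needed, are in the scene too. Leave any green look-alike of the wrench alone.

How it is judged:
By the outcome, as a careful person would: the job done as asked, in the order asked, and still so for the second after the job is handed in, with the robot touching nothing.
It also fails if it takes over 72 s, if anything falls off the work surface, if the arm or the gripper's body presses on something with over 40 N, if the wrist force passes 120 N, or if a joint passes its speed limit or range.

## Working session

There is one attempt and no reset: what is moved stays moved. The work goes in short steps, Python scripts to look and compute and a tool call to move; the robot and the scene stay as the last step left them, time stands still between calls to the robot, and variables do not carry over. Pictures are saved under pics/ and viewed, at most 11 in all, crops included, and the job is handed in when it is done.

Besides the shell and the picture viewer there is one more tool, called after "Request:" as name(argument=value, ...), one argument or row to a line, values as JSON. carry_out: Moves the arm, as the interface text tells. Shift numbers are shares of 100 cm and turn numbers shares of 30 degrees, none past 1 either way. Its arguments: {"type":"object","properties":{"commands":{"type":"array"}},"required":["commands"]}

```bash
mkdir -p pics; ls; cat > h.py <<'E'
import numpy as np,cv2
from rig import sensors, viewer, r, finder
from scipy.spatial.transform import Rotation as R
def cam(s):
    K=np.array([[s['fx'],0,s['cx']],[0,s['fy'],s['cy']],[0,0,1.]]);return K,np.array(s['dist_coeffs'],float),np.array(s['extrinsics'])
def ray(s,p):
    K,d,T=cam(s);u=cv2.undistortPoints(np.array([[p]],float),K,d)[0,0]
    v=T[:3,:3]@np.array([u[0],u[1],1]);return T[:3,3],v
def atz(s,p,z):
    o,v=ray(s,p);return o+v*(z-o[2])/v[2]
def proj(s,X):
    K,d,T=cam(s);Ti=np.linalg.inv(T);return cv2.projectPoints(np.array(X,float).reshape(-1,3),cv2.Rodrigues(Ti[:3,:3])[0],Ti[:3,3],K,d)[0][:,0]
def tri(rays):
    A=0;b=0
    for o,v in rays:
        v=v/np.linalg.norm(v);P=np.eye(3)-np.outer(v,v);A=A+P;b=b+P@o
    return np.linalg.solve(A,b)
def save(s,n): cv2.imwrite('pics/'+n+'.png',s['pixels'][:,:,::-1])
E
cat > a.py <<'E'
from h import *
st=sensors.observe();print({k:np.round(v,3).tolist() for k,v in st.items()})
ims=[]
for c in ['scene','top']:
    s=viewer.snapshot(c);ims.append(s['pixels']);print(c,np.round(s['extrinsics'][:3],3).tolist(),s['fx'])
    for l,z in [('bore_mouth',.12),('wrench_grip',.159),('wrench',.01),('wrench_blue',.01),('block',0),('lamp',0)]:
        for q in finder.spot_point(c,l)[:3]:
            print(l,np.round(q['confidence'],2),np.round(q['position'],1),np.round(atz(s,q['position'],z),4))
    cv2.imwrite('pics/'+c+'0.png',cv2.resize(s['pixels'][:,:,::-1],(800,600)))
E
python3 a.py
```

```text
pics
{'clock': 0.0, 'joint_pos': [-1.439, 0.291, -0.154, 1.127, 0.0, 1.432], 'qvel': [-0.0, -0.0, 0.0, 0.001, 0.002, -0.0], 'joint_efforts': [0.002, -53.715, 33.136, 0.016, -0.0, 0.0], 'ee_pos': [0.14, -0.506, 0.404], 'orientation': [-3.112, -0.424, -0.0], 'wrist_force': [0.311, 0.332, 0.036], 'moment': [0.001, 0.009, -0.034], 'gripper_force': 0.0, 'grip_width': 0.085}
scene [[0.451, 0.611, -0.65, 1.378], [0.892, -0.321, 0.318, -0.391], [-0.014, -0.724, -0.69, 0.941]] 410.1002344703797
bore_mouth 0.94 [178.1 220.1] [ 0.5996 -0.2221  0.12  ]
wrench_grip 0.89 [250.3 141. ] [0.4136 0.0975 0.159 ]
wrench_grip 0.74 [274.8 161.8] [0.5435 0.1144 0.159 ]
wrench 0.86 [247.6 179.5] [0.4253 0.0797 0.01  ]
wrench 0.62 [273.1 196.2] [0.5387 0.1163 0.01  ]
wrench_blue 0.59 [306.5 186.5] [0.5498 0.2396 0.01  ]
wrench_blue 0.27 [290. 196.] [0.5638 0.166  0.01  ]
block 0.86 [291.  194.4] [0.5499 0.179  0.    ]
lamp 0.75 [181.2 245.3] [ 0.5875 -0.2246  0.    ]
top [[-0.028, -0.997, 0.069, 0.477], [-0.999, 0.03, 0.014, -0.025], [-0.016, -0.069, -0.997, 1.827]] 495.7696702985888
bore_mouth 0.57 [320.7 182.4] [ 0.5982 -0.2191  0.12  ]
wrench_grip 0.74 [231.2 244.1] [0.3974 0.0918 0.159 ]
wrench_grip 0.56 [220.4 200.6] [0.544  0.1247 0.159 ]
wrench 0.7 [226.4 202.7] [0.5416 0.1162 0.01  ]
wrench 0.62 [233.2 243. ] [0.3941 0.0949 0.01  ]
wrench 0.43 [318.1 192.2] [ 0.5704 -0.2208  0.01  ]
wrench_blue 0.67 [244.9 138.4] [0.7774 0.042  0.01  ]
wrench_blue 0.6 [191.3 202.5] [0.5462 0.245  0.01  ]
block 0.92 [207.  204.7] [0.5367 0.1888 0.    ]
lamp 0.88 [319.8 189.9] [ 0.5792 -0.2284  0.    ]
```

View pics/scene0.png

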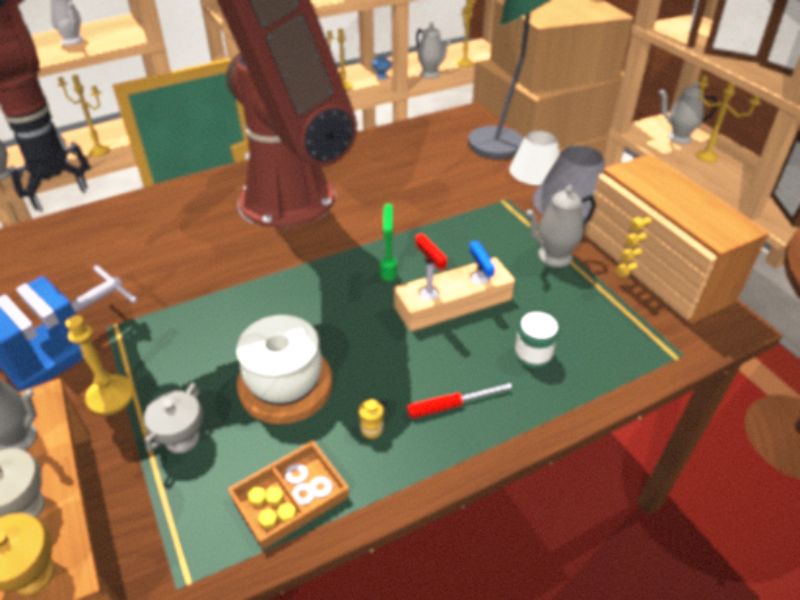

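View pics/top0.png

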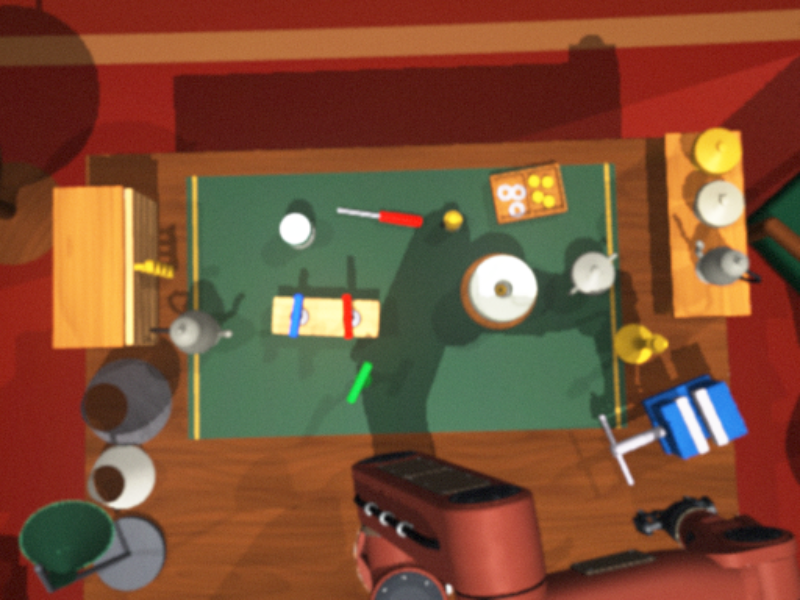

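The scene picture shows the red wrench at (430,250), with the lamp at (278,355) and the green look-alike at (388,240). In the top picture the red handle lies along world x at (349,316). I'll refine the positions from colour and write the move planner.

```bash
cat >> h.py <<'E'
def tool():
    st=sensors.observe();return np.array(st['ee_pos']),R.from_rotvec(st['orientation'])
def plan(p,yaw,p0=None,R0=None):
    """tool pointing down with tool x at world angle yaw(deg); prints shift(fraction of 1 m) and turn fraction"""
    a,b=tool(); p0=a if p0 is None else p0; R0=b if R0 is None else R0
    c,s=np.cos(np.radians(yaw)),np.sin(np.radians(yaw))
    Rt=R.from_matrix(np.array([[c,s,0],[s,-c,0],[0,0,-1]]))
    return np.round(R0.inv().apply(np.array(p)-p0),4),np.round(np.degrees((R0.inv()*Rt).as_rotvec())/30,4)
def yaw():
    x=tool()[1].as_matrix()[:,0];return np.degrees(np.arctan2(x[1],x[0]))
def red(s,box=None):
    im=s['pixels'].astype(int);m=((im[...,0]>120)&(im[...,1]<70)&(im[...,2]<80)).astype(np.uint8)
    n,l,stt,c=cv2.connectedComponentsWithStats(m)
    return [(stt[i,4],c[i],cv2.minAreaRect(np.argwhere(l==i)[:,::-1].astype(np.float32))) for i in range(1,n) if stt[i,4]>25]
E
cat > a.py <<'E'
from h import *
for c in ['scene','top']:
    s=viewer.snapshot(c)
    for a,cc,mr in red(s):
        X=atz(s,cc,.159)
        if .4<X[0]<.65 and 0<X[1]<.3: 
            bx=cv2.boxPoints(mr);print(c,a,np.round(cc,1),np.round(X,4),np.round([atz(s,b,.165)[:2] for b in bx],3).tolist())
    q=finder.spot_point(c,'bore_mouth')[0];print(q)
print(yaw(),plan([.35,-.2,.45],45.5))
E
python3 a.py
```

```text
scene 190 [275.9 160.9] [0.5414 0.1194 0.159 ] [[0.503, 0.097], [0.486, 0.126], [0.591, 0.13], [0.605, 0.103]]
{'position': [176.5, 219.8], 'confidence': 0.56}
top 123 [222.2 200.9] [0.5428 0.1188 0.159 ] [[0.586, 0.128], [0.586, 0.111], [0.495, 0.113], [0.496, 0.13]]
{'position': [321.1, 183.3], 'confidence': 0.75}
15.515505751130313 (array([ 0.2837, -0.2387, -0.0453]), array([-0.    ,  0.    , -0.9995]))
```

Request:
carry_out(
  commands=[-1,0.284,-0.239,-0.045,0,0,-1,-1,0.284,-0.239,-0.045,0,0,-1,-1,0.284,-0.239,-0.045,0,0,-1,-1,0.284,-0.239,-0.045,0,0,-1,-1,0.284,-0.239,-0.045,0,0,-1,-1,0.284,-0.239,-0.045,0,0,-1],
)

```text
clock: 1.65
ee_pos: [0.3509, -0.1978, 0.4503]
orientation: [2.896, 1.214, 0.001]
wrist_force: [0.4, -0.4, 0.3]
grip_width: 0.0855
gripper_force: 0.0
```

```bash
python3 -c "
from h import *
print(tool()[0],yaw(),sensors.observe()['clock'],plan([.47,.119,.45],75.5))"
```

```text
[ 0.35089435 -0.19782603  0.45025604] 45.49694259241238 1.65 (array([ 3.095e-01, -1.371e-01,  2.000e-04]), array([ 2.1000e-03,  3.0000e-04, -1.0001e+00]))
```

Request:
carry_out(
  commands=[-1,0.3095,-0.137,0,0,0,-1,-1,0.3095,-0.137,0,0,0,-1,-1,0.3095,-0.137,0,0,0,-1,-1,0.3095,-0.137,0,0,0,-1,-1,0.3095,-0.137,0,0,0,-1,-1,0.3095,-0.137,0,0,0,-1],
)

```text
clock: 2.4
ee_pos: [0.4698, 0.1201, 0.4496]
orientation: [-2.481, -1.927, -0.001]
wrist_force: [-0.6, -0.3, 0.1]
grip_width: 0.0856
gripper_force: 0.0
```

Request:
carry_out(
  commands=[-1,0,0,0,0,0,-1,-1,0,0,0,0,0,-1,-1,0,0,0,0,0,-1],
)

```text
clock: 2.78
ee_pos: [0.4693, 0.1174, 0.4497]
orientation: [-1.894, -2.506, 0.0]
wrist_force: [-0.2, -0.0, 1.5]
grip_width: 0.0856
gripper_force: 0.0
```

Request:
carry_out(
  commands=[-1,0,0,0,0,0,-1,-1,0,0,0,0,0,-1,-1,0,0,0,0,0,-1],
)

```text
clock: 3.15
ee_pos: [0.4693, 0.1172, 0.4497]
orientation: [1.181, 2.911, 0.0]
wrist_force: [0.5, -0.7, 0.3]
grip_width: 0.0853
gripper_force: 0.0
```

Request:
carry_out(
  commands=[-1,0,0,0,0,0,-1,-1,0,0,0,0,0,-1,-1,0,0,0,0,0,-1,-1,0,0,0,0,0,-1],
)

```text
clock: 3.65
ee_pos: [0.4693, 0.1172, 0.4497]
orientation: [0.398, 3.116, -0.0]
wrist_force: [0.5, 0.3, -0.3]
grip_width: 0.0852
gripper_force: 0.0
```

```bash
python3 -c "
from h import *
print(tool()[0],yaw(),sensors.observe()['joint_pos'])
s=viewer.snapshot('wrist');save(s,'w1');T=s['extrinsics'];print(np.round(T,3))
print(np.round(tool()[1].inv().apply(T[:3,3]-tool()[0]),3))
for a,cc,mr in red(s): print(a,cc,mr,atz(s,cc,.173))
for l,z in [('wrench_grip',.159),('wrench',.01)]: print(l,[(q,atz(s,q['position'],z)) for q in finder.spot_point('wrist',l)])
"
```

```text
[0.46928348 0.11718549 0.44971883] 165.45318469938047 [ 9.34256765e-02  1.89690257e-01 -1.67754430e-01  1.21331215e+00
 -3.27396439e-05  3.47315499e-01]
[[ 0.251  0.919  0.304  0.391]
 [ 0.968 -0.238 -0.079  0.137]
 [ 0.     0.314 -0.949  0.419]
 [ 0.     0.     0.     1.   ]]
[ 0.081 -0.     0.031]
2185 [271.70480549 254.06956522] ((271.72479248046875, 254.58258056640625), (100.76332092285156, 22.892047882080078), 73.3007583618164) [0.52996382 0.11883169 0.173     ]
297 [229.36700337 341.51515152] ((228.99111938476562, 341.96685791015625), (7.065685272216797, 60.10831832885742), 89.04515838623047) [0.61442965 0.05654456 0.173     ]
26 [211.5 351. ] ((211.5, 351.0), (25.0, 0.0), 180.0) [0.62202041 0.03587566 0.173     ]
wrench_grip [({'position': [206.0, 104.1], 'confidence': 0.81}, array([0.39591472, 0.09867191, 0.159     ])), ({'position': [269.7, 257.0], 'confidence': 0.77}, array([0.54037766, 0.11530631, 0.159     ]))]
wrench [({'position': [261.1, 204.3], 'confidence': 0.83}, array([0.54410565, 0.11038723, 0.01      ])), ({'position': [221.2, 99.6], 'confidence': 0.71}, array([0.39826398, 0.09626968, 0.01      ]))]
```

View pics/w1.png

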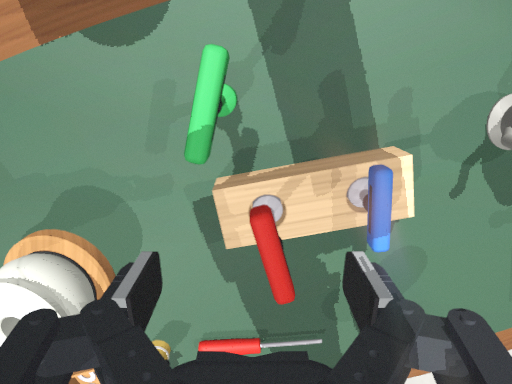

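The wrist picture shows the red handle from (262,207) to (285,302), free between the fingers' line, with the green look-alike well away at (207,105). Next I compute the handle's axis and triangulate its centre.

```bash
python3 -c "
from h import *
rs=[]
for c in ['scene','top','wrist']:
    s=viewer.snapshot(c)
    for a,cc,mr in red(s):
        X=atz(s,cc,.16)
        if .48<X[0]<.6 and .07<X[1]<.17:
            rs.append(ray(s,cc)); b=cv2.boxPoints(mr); 
            e=[(b[0]+b[1])/2,(b[2]+b[3])/2] if np.hypot(*(b[0]-b[1]))<np.hypot(*(b[1]-b[2])) else [(b[1]+b[2])/2,(b[3]+b[0])/2]
            P=[atz(s,q,.162) for q in e];d=P[1]-P[0];print(c,X,P,np.degrees(np.arctan2(d[1],d[0])),np.hypot(d[0],d[1]))
print(tri(rs),tri(rs[:2]),tri(rs[1:]))
g=np.array([.541,.1185]);print(plan([*g,.36],180))
"
```

```text
scene [0.54059912 0.12037193 0.16      ] [array([0.48322374, 0.11643845, 0.162     ]), array([0.59543455, 0.11835054, 0.162     ])] 0.9762347403151804 0.11222709454785805
top [0.56317771 0.11875686 0.16      ] [array([0.58650874, 0.12129818, 0.162     ]), array([0.53514238, 0.11855336, 0.162     ])] -176.94124917604444 0.051439647073135086
wrist [0.53731089 0.1178498  0.16      ] [array([0.48815727, 0.11675476, 0.162     ]), array([0.59175047, 0.11919036, 0.162     ])] 1.3468403650661214 0.10362182759750407
[0.54955692 0.11790099 0.15989227] [0.56032003 0.11338922 0.17701483] [0.56420798 0.11852213 0.11509573]
(array([-0.0691,  0.0193,  0.0897]), array([ 1.000e-04,  1.000e-04, -4.856e-01]))
```

Request:
carry_out(
  commands=[-1,-0.068,0.0195,0.03,0,0,-0.52,-1,-0.068,0.0195,0.06,0,0,-0.52,-1,-0.068,0.0195,0.09,0,0,-0.52,-1,-0.068,0.0195,0.115,0,0,-0.52,-1,-0.068,0.0195,0.135,0,0,-0.52,-1,-0.068,0.0195,0.135,0,0,-0.52],
)

```text
clock: 4.7
ee_pos: [0.5394, 0.119, 0.3134]
orientation: [0.029, -3.139, 0.0]
wrist_force: [0.1, 0.4, 0.1]
grip_width: 0.0851
gripper_force: 0.0
```

```bash
python3 -c "
from h import *
print(tool()[0],yaw())
s=viewer.snapshot('wrist');save(s,'w2')
for a,cc,mr in red(s): print(a,cc,mr,atz(s,cc,.173))
"
```

```text
[0.53940064 0.11901217 0.31344569] -178.928550524091
8150 [250.15546012 260.44699387] ((250.5, 262.5), (49.0, 187.0), 0.0) [0.52296053 0.11767292 0.173     ]
```

View pics/w2.png

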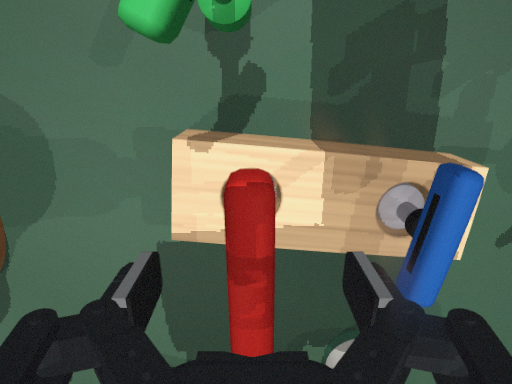

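Handle centred between the pads, clear of the blue one at (430,240). Closing.

Request:
carry_out(
  commands=[1,0,0,0,0,0,0,1,0,0,0,0,0,0,1,0,0,0,0,0,0,1,0,0,0,0,0,0,1,0,0,0,0,0,0,1,0,0,0,0,0,0],
)

```text
clock: 5.5
ee_pos: [0.5402, 0.119, 0.3152]
orientation: [-0.03, 3.141, -0.0]
wrist_force: [0.1, -0.3, 5.6]
grip_width: 0.0192
gripper_force: 58.9
```

Request:
carry_out(
  commands=[1,0,0,-0.02,0,0,0,1,0,0,-0.06,0,0,0,1,0,0,-0.1,0,0,0,1,0,0,-0.14,0,0,0,1,0,0,-0.16,0,0,0,1,0,0,-0.16,0,0,0],
)

```text
clock: 6.25
ee_pos: [0.5402, 0.1191, 0.4754]
orientation: [-0.031, 3.14, 0.0]
wrist_force: [-0.1, 0.2, -3.4]
grip_width: 0.0188
gripper_force: 59.2
```

```bash
cat > b.py <<'E'
from h import *
st=sensors.observe();print(st['ee_pos'],yaw(),st['wrist_force'],st['moment'],st['grip_width'])
s=viewer.snapshot('scene');save(s,'s3');viewer.snapshot('top')
W={}
for c in ['scene','top']:
    s=viewer.snapshot(c)
    for l,z in [('bore_mouth',.12),('wrench',st['ee_pos'][2]-.155-.149),('wrench_grip',st['ee_pos'][2]-.155),('block',0)]:
        for q in finder.spot_point(c,l)[:3]: 
            print(c,l,np.round(q['confidence'],2),np.round(q['position'],1),np.round(atz(s,q['position'],z),4))
E
python3 b.py; python3 -c "
import cv2;i=cv2.imread('pics/s3.png')[60:300,120:400];cv2.imwrite('pics/s3c.png',cv2.resize(i,(700,600)))"
```

```text
[0.54024793 0.11914259 0.47538325] -178.8795940197234 [-0.14953202  0.24417586 -3.44538682] [-0.00061615 -0.00375764 -0.00097791] 0.018752901617064513
scene bore_mouth 0.61 [236.5 273.6] [ 0.8346 -0.1568  0.12  ]
scene bore_mouth 0.59 [178.2 219.8] [ 0.5987 -0.2214  0.12  ]
scene wrench 0.87 [275.7 159.1] [0.5468 0.1152 0.1714]
scene wrench 0.85 [247.  174.5] [0.5701 0.0065 0.1714]
scene wrench 0.53 [353.9 166.2] [0.6832 0.3038 0.1714]
scene wrench_grip 0.71 [251.  139.8] [0.6087 0.0008 0.3204]
scene wrench_grip 0.59 [277.3 118.4] [0.5533 0.1108 0.3204]
scene wrench_grip 0.35 [296.3 254.9] [ 0.9809 -0.0935  0.3204]
scene block 0.95 [289.3 193.3] [0.5427 0.1767 0.    ]
scene block 0.67 [118.5 279.3] [ 0.623  -0.4255 -0.    ]
scene block 0.43 [276.2 116.4] [0.1124 0.3732 0.    ]
top bore_mouth 0.55 [320.1 182.6] [ 0.5976 -0.217   0.12  ]
top wrench 0.48 [234.5 245.5] [0.3931 0.0801 0.1714]
top wrench_grip 0.46 [232.5 246. ] [0.3992 0.0767 0.3204]
```

View pics/s3c.png

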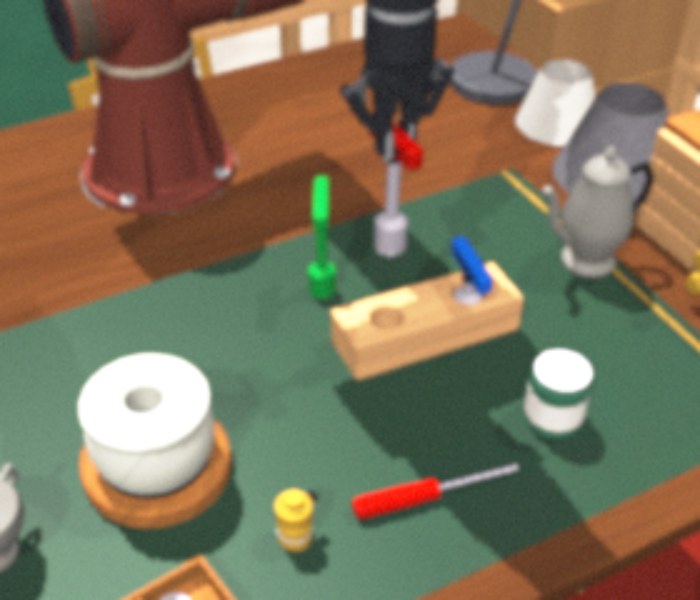

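The wrench hangs upright in the gripper at (392,200), and the hole it left shows at (388,318). I go beside the lamp to measure the bore from close up.

```bash
python3 -c "
from h import *
print(plan([.6,-.14,.475],181))"
```

```text
(array([-0.0549, -0.2602, -0.0004]), array([-0.    , -0.0003,  0.0039]))
```

Request:
carry_out(
  commands=[1,-0.055,-0.26,0,0,0,0,1,-0.055,-0.26,0,0,0,0,1,-0.055,-0.26,0,0,0,0,1,-0.055,-0.26,0,0,0,0,1,-0.055,-0.26,0,0,0,0,1,-0.055,-0.26,0,0,0,0,1,-0.055,-0.26,0,0,0,0],
)

```text
clock: 7.72
ee_pos: [0.5999, -0.1386, 0.4748]
orientation: [0.032, -3.141, -0.001]
wrist_force: [0.9, 0.4, -3.6]
grip_width: 0.0194
gripper_force: 60.1
```

```bash
cat > c.py <<'E'
from h import *
st=sensors.observe();print(st['ee_pos'],yaw(),st['wrist_force'],st['moment'])
s=viewer.snapshot('wrist');save(s,'w4')
for q in finder.spot_point('wrist','bore_mouth'): print(q,atz(s,q['position'],.12))
for q in finder.spot_in('wrist','bore_mouth'): print(q)
for q in finder.spot_point('wrist','wrench'): print(q,atz(s,q['position'],st['ee_pos'][2]-.304))
print(proj(s,[.599,-.22,.12]))
E
python3 c.py
```

```text
[ 0.59990374 -0.13859076  0.47479218] -178.82497293068923 [ 0.8866875   0.41335096 -3.57615508] [-0.00935854 -0.04829772  0.02178316]
{'position': [169.8, 162.8], 'confidence': 0.98} [ 0.59760809 -0.22379593  0.12      ]
{'box': [181.3, 149.0, 151.0, 148.2], 'confidence': 0.62}
{'position': [250.6, 178.1], 'confidence': 0.71} [ 0.59783502 -0.13991016  0.17079218]
[[173.49842499 164.16701475]]
```

View pics/w4.png

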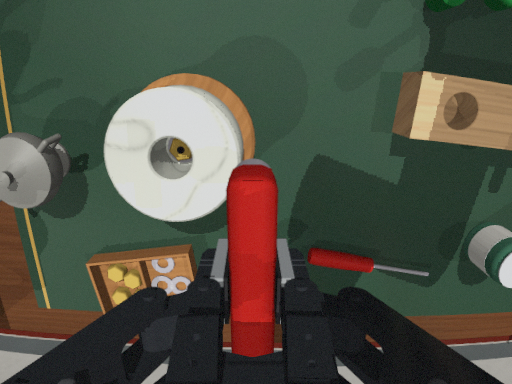

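Bore mouth shows around (171,157) and the nut at (180,150). I'll fit the rim circle to the image gradient.

```bash
cat > fit.py <<'E'
from h import *
def fit(s,c0,z,rad,rng=.012,sign=0):
    g=cv2.GaussianBlur(cv2.cvtColor(s['pixels'],cv2.COLOR_RGB2GRAY),(0,0),.8).astype(np.float32)
    t=np.linspace(0,2*np.pi,120,endpoint=False);best=[]
    u=np.c_[np.cos(t),np.sin(t),0*t]
    def samp(c,r):
        p=proj(s,np.array([*c,z])+r*u).astype(np.float32);return cv2.remap(g,p[:,0][None],p[:,1][None],cv2.INTER_LINEAR)[0]
    for dx in np.arange(-rng,rng+1e-9,.001):
        for dy in np.arange(-rng,rng+1e-9,.001):
            c=np.array(c0)+[dx,dy]
            d=samp(c,rad+.0012)-samp(c,rad-.0012)
            best.append((np.mean(np.clip(d,-5,40)),*c))
    best.sort(reverse=True);return best
if __name__=='__main__':
    s=viewer.snapshot('wrist')
    for rad in (.0215,.0225,.0235):
        b=fit(s,[.599,-.222],.12,rad);print(rad,np.round(b[:3],4).tolist())
    bb=fit(s,[.599,-.222],.12,.0225)[0]
    im=s['pixels'][:,:,::-1].copy();t=np.linspace(0,6.283,80)
    im=cv2.resize(im[80:240,90:260],None,fx=3.5,fy=3.5,interpolation=cv2.INTER_CUBIC)
    for rr,col in((.0225,(0,0,255)),(.074,(0,255,0))):
      for p in proj(s,np.c_[bb[1]+rr*np.cos(t),bb[2]+rr*np.sin(t),0*t+.12]): cv2.circle(im,tuple(int(v) for v in (p-[90,80])*3.5),1,col,-1)
    cv2.imwrite('pics/f4.png',im)
E
python3 fit.py
```

```text
0.0215 [[38.6833, 0.593, -0.223], [38.5145, 0.593, -0.222], [35.734, 0.592, -0.222]]
0.0225 [[39.8489, 0.593, -0.222], [39.8484, 0.592, -0.222], [39.8059, 0.593, -0.223]]
0.0235 [[39.8407, 0.592, -0.223], [38.4748, 0.592, -0.222], [37.3761, 0.592, -0.224]]
```

View pics/f4.png

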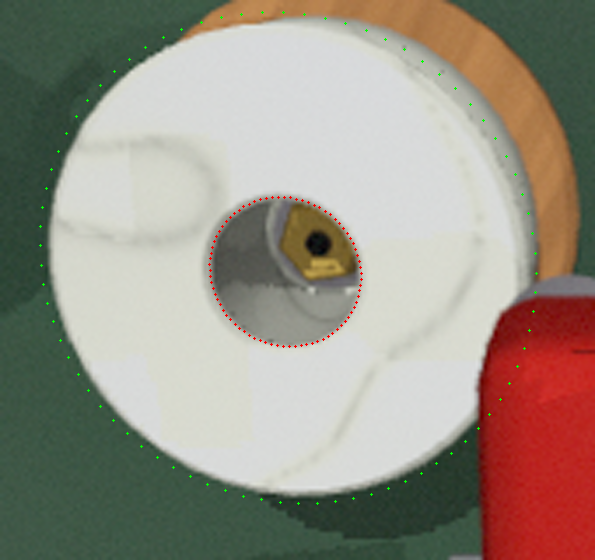

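```bash
python3 - <<'E'
from fit import *
for c in ('scene','top'):
    s=viewer.snapshot(c)
    for rad in (.0215,.0225):
        b=fit(s,[.595,-.221],.12,rad,.012);print(c,rad,np.round(b[:4],4).tolist())
s=viewer.snapshot('wrist')
im=cv2.resize(s['pixels'][130:165,160:200,::-1],None,fx=15,fy=15,interpolation=cv2.INTER_CUBIC)
cv2.imwrite('pics/nut.png',im)
# reference hexagon edges directions at several yaws
for y in (0,15,30,45):
    a=np.radians(y+60*np.arange(6));P=np.c_[.5925+.013*np.cos(a),-.222+.013*np.sin(a),0*a+.0685]
    print(y,np.round((proj(s,P)-[160,130])*15).astype(int).tolist())
E
```

```text
scene 0.0215 [[14.1298, 0.594, -0.223], [13.9572, 0.595, -0.223], [13.8111, 0.594, -0.224], [13.7949, 0.593, -0.223]]
scene 0.0225 [[12.0971, 0.594, -0.222], [11.8781, 0.593, -0.222], [11.8642, 0.595, -0.222], [11.8337, 0.594, -0.223]]
top 0.0215 [[3.4344, 0.595, -0.219], [3.4304, 0.596, -0.219], [3.394, 0.595, -0.218], [3.3922, 0.598, -0.219]]
top 0.0225 [[3.4144, 0.595, -0.218], [3.4115, 0.594, -0.218], [3.3524, 0.594, -0.217], [3.3513, 0.597, -0.218]]
0 [[342, 435], [479, 357], [474, 194], [328, 110], [189, 190], [197, 353]]
15 [[383, 430], [494, 318], [446, 160], [285, 115], [175, 230], [225, 386]]
30 [[422, 415], [498, 276], [411, 133], [246, 131], [171, 272], [260, 412]]
45 [[455, 390], [491, 234], [371, 116], [213, 157], [179, 314], [299, 429]]
```

View pics/nut.png

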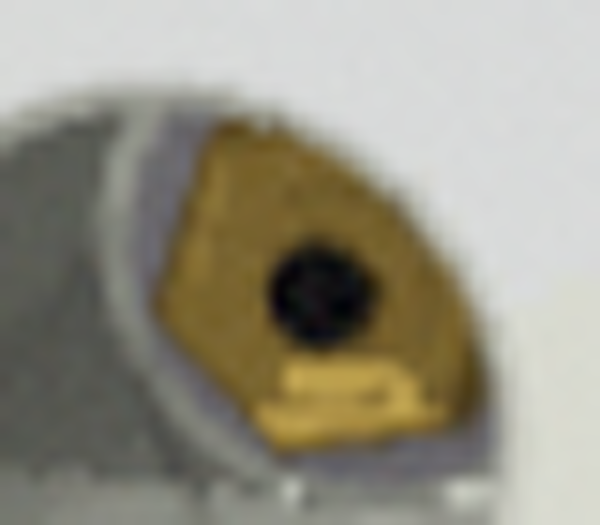

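Bore rim fit: about (0.5935, −0.2215). The nut crop shows corners at (155,300) and (285,450). Compared with the projected hexagons, that puts a nut corner near yaw 39° (mod 60), so I aim for tool yaw 159°.

```bash
python3 -c "
from h import *
st=sensors.observe();print(st['wrist_force'],st['moment'])
print(plan([.5935,-.2215,.455],159))"
```

```text
[ 0.58557242 -0.3136091  -3.95779361] [0.02374117 0.03619973 0.01070636]
(array([ 0.0082, -0.082 ,  0.0198]), array([-0.000e+00,  3.000e-04,  7.383e-01]))
```

Request:
carry_out(
  commands=[1,0.008,-0.082,0,0,0,0.738,1,0.008,-0.082,0,0,0,0.738,1,0.008,-0.082,0.01,0,0,0.738,1,0.008,-0.082,0.02,0,0,0.738,1,0.008,-0.082,0.02,0,0,0.738,1,0.008,-0.082,0.02,0,0,0.738],
)

```text
clock: 8.88
ee_pos: [0.5938, -0.2212, 0.4549]
orientation: [0.57, 3.089, 0.0]
wrist_force: [-0.2, 0.3, -3.2]
grip_width: 0.0194
gripper_force: 60.7
```

```bash
cat > d.py <<'E'
from h import *
st=sensors.observe();p=st['ee_pos'];print(p,yaw(),st['wrist_force'],st['moment'],st['joint_pos'])
ims=[]
zb=p[2]-.304; t=np.linspace(0,6.283,60)
for c,(x0,x1,y0,y1) in {'scene':(130,230,110,260),'wrist':(130,380,50,330)}.items():
    s=viewer.snapshot(c);im=cv2.resize(s['pixels'][y0:y1,x0:x1,::-1],(400,int(400*(y1-y0)/(x1-x0))),interpolation=cv2.INTER_CUBIC);f=400/(x1-x0)
    for z,rr,cx,col in ((.12,.0225,[.5935,-.2215],(0,0,255)),(zb,.0195,p[:2],(255,0,0)),(zb+.045,.0195,p[:2],(255,0,0))):
        for q in proj(s,np.c_[cx[0]+rr*np.cos(t),cx[1]+rr*np.sin(t),0*t+z]): cv2.circle(im,tuple(int(v) for v in (q-[x0,y0])*f),1,col,-1)
    ims.append(cv2.copyMakeBorder(im,0,max(0,600-im.shape[0]),0,0,cv2.BORDER_CONSTANT)[:600])
cv2.imwrite('pics/d.png',np.hstack(ims))
E
python3 d.py
```

```text
[ 0.59378361 -0.22116217  0.45491   ] 159.0870335531747 [-0.20536849  0.33502323 -3.15298709] [0.00705745 0.00683069 0.0362201 ] [-4.71867010e-01  4.90203759e-01  2.77903382e-01  1.35842807e+00
  6.99952752e-05 -1.06866889e-01]
```

View pics/d.png

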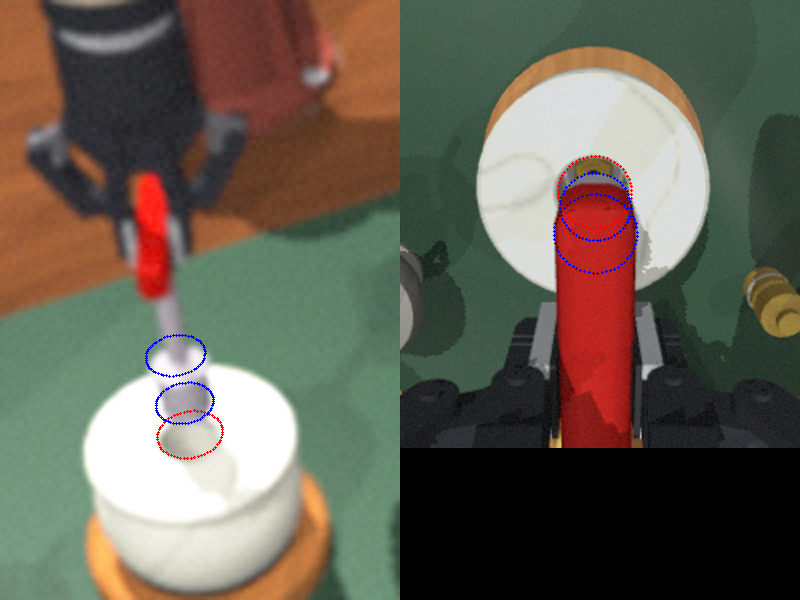

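Socket lines up with the bore mouth in both views (red and blue circles). Lowering slowly.

Request:
carry_out(
  commands=[1,0,0,0.008,0,0,0,1,0,0,0.016,0,0,0,1,0,0,0.024,0,0,0,1,0,0,0.032,0,0,0,1,0,0,0.04,0,0,0,1,0,0,0.045,0,0,0],
)

```text
clock: 9.72
ee_pos: [0.5936, -0.2219, 0.409]
orientation: [-0.573, -3.088, -0.0]
wrist_force: [0.1, -0.2, -3.6]
grip_width: 0.0187
gripper_force: 60.9
```

Request:
carry_out(
  commands=[1,0,0,0.006,0,0,0,1,0,0,0.012,0,0,0,1,0,0,0.018,0,0,0,1,0,0,0.024,0,0,0,1,0,0,0.028,0,0,0],
)

```text
clock: 10.35
ee_pos: [0.5936, -0.2219, 0.3812]
orientation: [-0.573, -3.089, -0.0]
wrist_force: [0.0, 1.0, -3.4]
grip_width: 0.0195
gripper_force: 60.9
```

```bash
cat > o.py <<'E'
from h import *
st=sensors.observe();print(st['clock'],np.round(st['ee_pos'],4),round(yaw(),2),np.round(st['wrist_force'],2),np.round(st['moment'],3),st['grip_width'])
E
python3 o.py
```

```text
10.35 [ 0.5936 -0.2219  0.3812] 158.98 [ 0.03  1.04 -3.37] [-0.024 -0.009 -0.009] 0.01953709290259765
```

Request:
carry_out(
  commands=[1,0,0,0.004,0,0,0,1,0,0,0.008,0,0,0,1,0,0,0.011,0,0,0,1,0,0,0.011,0,0,0],
)

```text
clock: 10.85
ee_pos: [0.5938, -0.2222, 0.3708]
orientation: [0.573, 3.088, -0.001]
wrist_force: [-0.3, -1.3, -3.9]
grip_width: 0.0192
gripper_force: 60.8
```

Request:
carry_out(
  commands=[1,0,0,0.001,0,0,0,1,0,0,0.002,0,0,0,1,0,0,0.002,0,0,0],
)

```text
clock: 11.22
ee_pos: [0.5937, -0.2221, 0.3688]
orientation: [0.573, 3.088, -0.001]
wrist_force: [1.1, -2.9, -3.8]
grip_width: 0.0194
gripper_force: 60.8
```

Request:
carry_out(
  commands=[1,0,0,0.001,0,0,0,1,0,0,0.002,0,0,0,1,0,0,0.002,0,0,0],
)

```text
clock: 11.6
ee_pos: [0.5937, -0.2221, 0.3667]
orientation: [0.573, 3.089, -0.0]
wrist_force: [0.6, -2.5, -3.0]
grip_width: 0.0186
gripper_force: 60.9
```

Request:
carry_out(
  commands=[1,0,0,0.001,0,0,0,1,0,0,0.002,0,0,0,1,0,0,0.002,0,0,0],
)

```text
clock: 11.98
ee_pos: [0.5937, -0.222, 0.3647]
orientation: [0.573, 3.089, -0.0]
wrist_force: [1.8, -3.7, -1.8]
grip_width: 0.0191
gripper_force: 60.9
```

Request:
carry_out(
  commands=[1,0,0,0.001,0,0,0,1,0,0,0.002,0,0,0,1,0,0,0.002,0,0,0],
)

```text
clock: 12.35
ee_pos: [0.5937, -0.222, 0.3626]
orientation: [0.573, 3.089, -0.0]
wrist_force: [0.9, -3.1, -1.6]
grip_width: 0.0185
gripper_force: 61.0
```

```bash
python3 o.py
```

```text
12.35 [ 0.5937 -0.222   0.3626] 158.97 [ 0.88 -3.06 -1.56] [-1.335 -0.408  0.004] 0.018520230050834245
```

Request:
carry_out(
  commands=[1,-0.0008,-0.0008,0,0,0,0,1,-0.0008,-0.0008,0.001,0,0,0,1,-0.0008,-0.0008,0.001,0,0,0],
)

```text
clock: 12.72
ee_pos: [0.5941, -0.2228, 0.3618]
orientation: [-0.573, -3.089, -0.001]
wrist_force: [-0.1, -0.6, 0.0]
grip_width: 0.0192
gripper_force: 61.5
```

Request:
carry_out(
  commands=[1,0,0,0.0005,0,0,0,1,0,0,0.001,0,0,0,1,0,0,0.001,0,0,0],
)

```text
clock: 13.1
ee_pos: [0.5942, -0.2229, 0.3616]
orientation: [0.573, 3.088, 0.0]
wrist_force: [-0.7, -1.2, 7.0]
grip_width: 0.0193
gripper_force: 62.4
```

```bash
python3 o.py
```

```text
13.1 [ 0.5942 -0.2229  0.3616] 158.99 [-0.7  -1.16  7.01] [-0.142  0.297  0.07 ] 0.019272776955369237
```

Socket is fully on: it bottomed at TCP z 0.3616 with a light push. Relieving slightly, then turning clockwise 27°, which is less than the smallest possible run-up.

Request:
carry_out(
  commands=[1,0,0,-0.0006,0,0,0,1,0,0,-0.0006,0,0,0.2,1,0,0,-0.0006,0,0,0.4,1,0,0,-0.0006,0,0,0.6,1,0,0,-0.0006,0,0,0.8,1,0,0,-0.0006,0,0,0.9,1,0,0,-0.0006,0,0,0.9],
)

```text
clock: 13.98
ee_pos: [0.5941, -0.2231, 0.3616]
orientation: [1.278, 2.87, -0.001]
wrist_force: [-1.5, -2.9, 4.8]
grip_width: 0.0195
gripper_force: 61.9
```

```bash
cat > m.py <<'E'
from h import *
M=[];F=[]
for i in range(6):
    st=sensors.observe();M.append(st['moment']);F.append(st['wrist_force']);viewer.snapshot('scene') if i<5 else 0
M=np.array(M);print(st['clock'],np.round(st['ee_pos'],4),round(yaw(),2),'F',np.round(np.mean(F,0),2),'M',np.round(M.mean(0),3),'Mz',np.round(M[:,2],3))
E
python3 m.py
```

```text
14.225 [ 0.5941 -0.2231  0.3616] 132.03 F [-1.21 -2.58  5.27] M [-0.904  0.4    0.079] Mz [0.066 0.115 0.044 0.053 0.1   0.095]
```

Request:
carry_out(
  commands=[1,0,0,0,0,0,0.04,1,0,0,0,0,0,0.09,1,0,0,0,0,0,0.09],
)

```text
clock: 14.6
ee_pos: [0.5941, -0.2231, 0.3616]
orientation: [1.345, 2.839, -0.001]
wrist_force: [-0.7, -2.5, 5.0]
grip_width: 0.0192
gripper_force: 62.1
```

```bash
sed -i 's/range(6)/range(5)/;s/i<5/i<4/' m.py; python3 m.py
```

```text
14.8 [ 0.5941 -0.2231  0.3616] 129.33 F [-1.46 -2.75  5.23] M [-0.91   0.431  0.086] Mz [0.108 0.069 0.062 0.108 0.082]
```

Request:
carry_out(
  commands=[1,0,0,0,0,0,0.04,1,0,0,0,0,0,0.09,1,0,0,0,0,0,0.09],
)

```text
clock: 15.18
ee_pos: [0.5941, -0.2232, 0.3616]
orientation: [1.411, 2.806, -0.001]
wrist_force: [-1.8, -3.1, 5.1]
grip_width: 0.019
gripper_force: 62.1
```

```bash
python3 m.py
```

```text
15.375 [ 0.5941 -0.2231  0.3615] 126.63 F [-1.33 -2.98  5.72] M [-0.914  0.473  0.091] Mz [0.071 0.131 0.046 0.069 0.14 ]
```

Request:
carry_out(
  commands=[1,0,0,0,0,0,0.04,1,0,0,0,0,0,0.09,1,0,0,0,0,0,0.09],
)

```text
clock: 15.75
ee_pos: [0.5941, -0.2231, 0.3615]
orientation: [1.477, 2.773, -0.001]
wrist_force: [-1.8, -3.5, 5.8]
grip_width: 0.0191
gripper_force: 62.1
```

```bash
python3 m.py
```

```text
15.95 [ 0.594  -0.2231  0.3616] 123.93 F [-1.65 -3.06  5.56] M [-0.936  0.487  0.11 ] Mz [0.121 0.1   0.097 0.074 0.159]
```

Request:
carry_out(
  commands=[1,0,0,0,0,0,0.04,1,0,0,0,0,0,0.09,1,0,0,0,0,0,0.09],
)

```text
clock: 16.32
ee_pos: [0.594, -0.2231, 0.3616]
orientation: [1.542, 2.737, -0.001]
wrist_force: [-1.0, -2.5, 5.9]
grip_width: 0.0194
gripper_force: 62.2
```

```bash
python3 m.py
```

```text
16.525 [ 0.594  -0.2231  0.3615] 121.23 F [-1.5  -2.84  5.48] M [-0.933  0.548  0.094] Mz [0.101 0.138 0.057 0.122 0.05 ]
```

Request:
carry_out(
  commands=[1,0,0,0,0,0,0.04,1,0,0,0,0,0,0.09,1,0,0,0,0,0,0.09],
)

```text
clock: 16.9
ee_pos: [0.594, -0.2231, 0.3615]
orientation: [1.606, 2.7, -0.001]
wrist_force: [-1.0, -3.0, 5.9]
grip_width: 0.019
gripper_force: 62.1
```

```bash
python3 m.py
```

```text
17.1 [ 0.594  -0.2232  0.3615] 118.53 F [-1.49 -2.83  5.37] M [-0.983  0.578  0.1  ] Mz [0.033 0.095 0.175 0.128 0.067]
```

Request:
carry_out(
  commands=[1,0,0,0,0,0,0.04,1,0,0,0,0,0,0.09,1,0,0,0,0,0,0.09],
)

```text
clock: 17.48
ee_pos: [0.594, -0.2231, 0.3615]
orientation: [1.669, 2.661, -0.001]
wrist_force: [-2.0, -3.2, 4.9]
grip_width: 0.0197
gripper_force: 62.1
```

```bash
python3 m.py
```

```text
17.675 [ 0.594  -0.2231  0.3615] 115.83 F [-2.04 -2.66  5.25] M [-0.917  0.594  0.083] Mz [0.084 0.055 0.099 0.08  0.098]
```

Request:
carry_out(
  commands=[1,0,0,0,0,0,0.04,1,0,0,0,0,0,0.09,1,0,0,0,0,0,0.09],
)

```text
clock: 18.05
ee_pos: [0.594, -0.2231, 0.3615]
orientation: [1.731, 2.621, -0.001]
wrist_force: [-1.6, -2.5, 5.8]
grip_width: 0.019
gripper_force: 62.2
```

```bash
python3 m.py
```

```text
18.25 [ 0.594  -0.2232  0.3615] 113.13 F [-1.69 -2.99  5.46] M [-0.927  0.578  0.129] Mz [0.157 0.138 0.092 0.082 0.173]
```

Request:
carry_out(
  commands=[1,0,0,0,0,0,0.04,1,0,0,0,0,0,0.09,1,0,0,0,0,0,0.09],
)

```text
clock: 18.62
ee_pos: [0.5939, -0.2231, 0.3615]
orientation: [1.793, 2.58, -0.001]
wrist_force: [-2.3, -3.8, 6.6]
grip_width: 0.0191
gripper_force: 62.1
```

```bash
python3 m.py
```

```text
18.825 [ 0.594  -0.2231  0.3615] 110.43 F [-1.85 -3.32  5.68] M [-0.944  0.624  0.071] Mz [0.034 0.119 0.101 0.049 0.052]
```

Request:
carry_out(
  commands=[1,0,0,0,0,0,0.04,1,0,0,0,0,0,0.09,1,0,0,0,0,0,0.09],
)

```text
clock: 19.2
ee_pos: [0.5939, -0.2231, 0.3615]
orientation: [1.853, 2.537, -0.001]
wrist_force: [-2.0, -2.7, 5.5]
grip_width: 0.0189
gripper_force: 62.2
```

```bash
python3 m.py
```

```text
19.4 [ 0.5939 -0.2231  0.3615] 107.73 F [-2.   -2.78  5.46] M [-0.932  0.646  0.1  ] Mz [0.077 0.082 0.102 0.121 0.116]
```

Request:
carry_out(
  commands=[1,0,0,0,0,0,0.04,1,0,0,0,0,0,0.09,1,0,0,0,0,0,0.09],
)

```text
clock: 19.77
ee_pos: [0.5939, -0.2231, 0.3615]
orientation: [1.912, 2.493, -0.001]
wrist_force: [-1.7, -3.0, 6.3]
grip_width: 0.0187
gripper_force: 62.2
```

```bash
python3 m.py
```

```text
19.975 [ 0.5939 -0.2231  0.3615] 105.05 F [-1.78 -2.64  5.75] M [-0.93   0.661  0.221] Mz [0.25  0.176 0.258 0.23  0.191]
```

Torque is rising, so the nut is seating. Smaller steps now.

Request:
carry_out(
  commands=[1,0,0,0,0,0,0.015,1,0,0,0,0,0,0.03,1,0,0,0,0,0,0.03],
)

```text
clock: 20.35
ee_pos: [0.5939, -0.2231, 0.3615]
orientation: [-1.931, -2.478, 0.001]
wrist_force: [-1.9, -3.2, 5.9]
grip_width: 0.0191
gripper_force: 62.2
```

```bash
python3 m.py
```

```text
20.55 [ 0.5939 -0.2231  0.3615] 104.15 F [-2.04 -2.89  5.81] M [-0.939  0.699  0.307] Mz [0.308 0.247 0.267 0.333 0.378]
```

Request:
carry_out(
  commands=[1,0,0,0,0,0,0.02,1,0,0,0,0,0,0.04,1,0,0,0,0,0,0.04],
)

```text
clock: 20.92
ee_pos: [0.5939, -0.2231, 0.3615]
orientation: [-1.957, -2.458, 0.001]
wrist_force: [-1.2, -3.1, 6.3]
grip_width: 0.0194
gripper_force: 62.3
```

```bash
python3 m.py
```

```text
21.125 [ 0.5939 -0.2231  0.3615] 102.96 F [-1.55 -2.67  5.25] M [-0.92   0.709  0.388] Mz [0.383 0.384 0.398 0.371 0.404]
```

Request:
carry_out(
  commands=[1,0,0,0,0,0,0.025,1,0,0,0,0,0,0.05,1,0,0,0,0,0,0.05],
)

```text
clock: 21.5
ee_pos: [0.5939, -0.223, 0.3615]
orientation: [-1.989, -2.432, 0.001]
wrist_force: [-2.2, -3.0, 6.0]
grip_width: 0.019
gripper_force: 62.4
```

```bash
python3 m.py
```

```text
21.7 [ 0.5939 -0.2231  0.3615] 101.47 F [-1.97 -2.79  5.76] M [-0.928  0.708  0.517] Mz [0.492 0.56  0.522 0.485 0.526]
```

0.52 N m reached. Unwinding into the socket's slack before lifting.

Request:
carry_out(
  commands=[1,0,0,0,0,0,-0.1,1,0,0,0,0,0,-0.2,1,0,0,0,0,0,-0.25,1,0,0,0,0,0,-0.25],
)

```text
clock: 22.2
ee_pos: [0.5939, -0.2231, 0.3615]
orientation: [1.826, 2.557, -0.001]
wrist_force: [-2.3, -2.7, 6.1]
grip_width: 0.0195
gripper_force: 62.1
```

```bash
python3 m.py
```

```text
22.4 [ 0.5939 -0.2231  0.3615] 108.92 F [-1.91 -2.56  5.36] M [-0.858  0.661 -0.002] Mz [ 0.003 -0.005 -0.034 -0.04   0.065]
```

Request:
carry_out(
  commands=[1,0,0,-0.005,0,0,0,1,0,0,-0.012,0,0,0,1,0,0,-0.025,0,0,0,1,0,0,-0.04,0,0,0,1,0,0,-0.06,0,0,0,1,0,0,-0.085,0,0,0,1,0,0,-0.115,0,0,0,1,0,0,-0.115,0,0,0],
)

```text
clock: 23.4
ee_pos: [0.5945, -0.223, 0.4793]
orientation: [1.824, 2.552, 0.002]
wrist_force: [0.5, -0.9, -3.9]
grip_width: 0.0192
gripper_force: 60.9
```

```bash
python3 m.py; python3 -c "
from h import *
print(plan([.56,-.05,.475],138.9))"
```

```text
23.6 [ 0.5939 -0.2228  0.4749] 108.88 F [ 0.07 -0.01 -4.04] M [-0.007 -0.002 -0.019] Mz [-0.033 -0.041  0.047 -0.046 -0.023]
(array([0.1745, 0.0238, 0.0002]), array([-0.0018, -0.0036, -1.0006]))
```

Request:
carry_out(
  commands=[1,0.1745,0.024,0,0,0,-1,1,0.1745,0.024,0,0,0,-1,1,0.1745,0.024,0,0,0,-1,1,0.1745,0.024,0,0,0,-1],
)

```text
clock: 24.1
ee_pos: [0.5593, -0.0468, 0.4757]
orientation: [-1.094, -2.943, -0.001]
wrist_force: [-0.2, -0.1, -3.9]
grip_width: 0.019
gripper_force: 60.7
```

```bash
python3 -c "
from h import *
print(tool()[0],yaw(),plan([.545,.035,.475],168.9))"
```

```text
[ 0.5592853  -0.04678865  0.47569661] 139.21734164137715 (array([0.0642, 0.0526, 0.0008]), array([ 9.000e-04, -4.000e-03, -9.894e-01]))
```

Request:
carry_out(
  commands=[1,0.064,0.0525,0,0,0,-1,1,0.064,0.0525,0,0,0,-1,1,0.064,0.0525,0,0,0,-1,1,0.064,0.0525,0,0,0,-1],
)

```text
clock: 24.6
ee_pos: [0.5467, 0.0312, 0.4755]
orientation: [-0.307, -3.125, 0.0]
wrist_force: [-0.1, 0.2, -3.2]
grip_width: 0.0191
gripper_force: 60.9
```

Request:
carry_out(
  commands=[1,0,0,0,0,0,-0.4,1,0,0,0,0,0,-0.4,1,0,0,0,0,0,-0.4],
)

```text
clock: 24.98
ee_pos: [0.5468, 0.0311, 0.476]
orientation: [0.015, -3.141, 0.0]
wrist_force: [0.0, 0.4, -3.2]
grip_width: 0.0192
gripper_force: 60.9
```

```bash
python3 - <<'E'
from fit import *
print(tool()[0],yaw())
s=viewer.snapshot('wrist');C={}
for rad in (.022,.023,.024):
    b=fit(s,[.542,.119],.055,rad,.014);print(rad,np.round(b[:3],4).tolist()); C[rad]=b[0]
b=C[.023];t=np.linspace(0,6.283,80)
q0=proj(s,[b[1],b[2],.055])[0].astype(int);y0=max(0,q0[1]-60);x0=max(0,q0[0]-80)
im=cv2.resize(s['pixels'][y0:y0+120,x0:x0+160,::-1],None,fx=4,fy=4,interpolation=cv2.INTER_CUBIC)
for p in proj(s,np.c_[b[1]+.023*np.cos(t),b[2]+.023*np.sin(t),0*t+.055]): cv2.circle(im,tuple(int(v) for v in (p-[x0,y0])*4),1,(0,0,255),-1)
cv2.imwrite('pics/hole.png',im)
for c in ('scene','top'):
    s=viewer.snapshot(c);b=fit(s,[.542,.119],.055,.0225,.014);print(c,np.round(b[:3],4).tolist())
E
```

```text
[0.54677017 0.03111278 0.47601507] -179.44802790849155
0.022 [[27.9762, 0.539, 0.117], [26.8383, 0.539, 0.118], [25.9527, 0.538, 0.117]]
0.023 [[33.8918, 0.539, 0.117], [33.2866, 0.539, 0.118], [31.6799, 0.538, 0.117]]
0.024 [[31.7529, 0.539, 0.118], [31.2645, 0.539, 0.117], [30.6204, 0.538, 0.118]]
scene [[11.8654, 0.543, 0.117], [11.8029, 0.544, 0.116], [11.7659, 0.543, 0.116]]
top [[4.7926, 0.551, 0.11], [4.7873, 0.551, 0.109], [4.7545, 0.55, 0.109]]
```

View pics/hole.png

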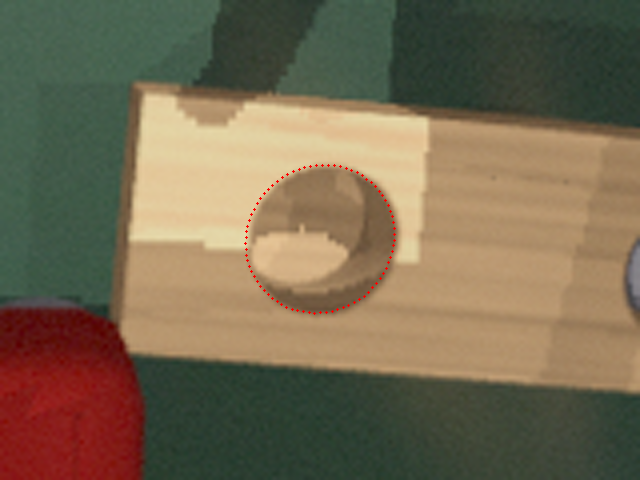

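The circle lies neatly on the empty hole. Hole centre ≈ (0.5405, 0.1177).

```bash
python3 -c "
from h import *
print(plan([.5405,.1177,.40],181))"
```

```text
(array([0.0052, 0.0864, 0.0762]), array([ 0.    , -0.0003, -0.0099]))
```

Request:
carry_out(
  commands=[1,0.005,0.0865,0.02,0,0,0,1,0.005,0.0865,0.04,0,0,0,1,0.005,0.0865,0.065,0,0,0,1,0.005,0.0865,0.09,0,0,0,1,0.005,0.0865,0.096,0,0,0,1,0.005,0.0865,0.096,0,0,0],
)

```text
clock: 25.88
ee_pos: [0.5405, 0.1179, 0.3806]
orientation: [-0.022, 3.141, 0.0]
wrist_force: [0.4, -0.1, -2.7]
grip_width: 0.0191
gripper_force: 60.9
```

Request:
carry_out(
  commands=[1,0,0,0.008,0,0,0,1,0,0,0.016,0,0,0,1,0,0,0.022,0,0,0,1,0,0,0.025,0,0,0,1,0,0,0.025,0,0,0],
)

```text
clock: 26.5
ee_pos: [0.5403, 0.1179, 0.3551]
orientation: [0.024, -3.141, 0.0]
wrist_force: [-0.8, -0.4, -4.4]
grip_width: 0.0191
gripper_force: 61.0
```

```bash
python3 o.py
```

```text
26.5 [0.5403 0.1179 0.3551] -179.13 [-0.79 -0.36 -4.4 ] [-0.018  0.039 -0.037] 0.019108257358649065
```

Entered the hole without contact. Going down near the floor (TCP ≈ 0.315).

Request:
carry_out(
  commands=[1,0,0,0.008,0,0,0,1,0,0,0.016,0,0,0,1,0,0,0.024,0,0,0,1,0,0,0.032,0,0,0,1,0,0,0.0375,0,0,0,1,0,0,0.0375,0,0,0],
)

```text
clock: 27.25
ee_pos: [0.5402, 0.1179, 0.3173]
orientation: [0.024, -3.141, 0.0]
wrist_force: [-0.2, -0.0, -4.3]
grip_width: 0.019
gripper_force: 61.1
```

Request:
carry_out(
  commands=[1,0,0,0.001,0,0,0,1,0,0,0.0025,0,0,0,1,0,0,0.0025,0,0,0],
)

```text
clock: 27.62
ee_pos: [0.5405, 0.118, 0.3156]
orientation: [-0.024, 3.141, 0.0]
wrist_force: [-0.3, 0.6, -0.5]
grip_width: 0.0192
gripper_force: 61.6
```

```bash
python3 o.py
```

```text
27.625 [0.5405 0.118  0.3156] -179.12 [-0.26  0.65 -0.48] [0.025 0.128 0.017] 0.01915677011381011
```

Request:
carry_out(
  commands=[0.5,0,0,0,0,0,0,0,0,0,0,0,0,0,-1,0,0,0,0,0,0,-1,0,0,0,0,0,0,-1,0,0,0,0,0,0,-1,0,0,0,0,0,0],
)

```text
clock: 28.38
ee_pos: [0.5404, 0.118, 0.3153]
orientation: [0.024, -3.141, 0.0]
wrist_force: [0.0, 0.6, 0.4]
grip_width: 0.0858
gripper_force: 0.0
```

Request:
carry_out(
  commands=[-1,0,0,-0.01,0,0,0,-1,0,0,-0.03,0,0,0,-1,0,0,-0.06,0,0,0,-1,0,0,-0.1,0,0,0,-1,0,0,-0.14,0,0,0,-1,0,0,-0.16,0,0,0,-1,0,0,-0.16,0,0,0],
)

```text
clock: 29.25
ee_pos: [0.5406, 0.118, 0.4772]
orientation: [-0.024, 3.138, 0.0]
wrist_force: [0.0, 0.2, 0.0]
grip_width: 0.0851
gripper_force: 0.0
```

```bash
python3 o.py; python3 -c "
from h import *
s=viewer.snapshot('scene');i=s['pixels'][60:300,120:400,::-1];cv2.imwrite('pics/end.png',cv2.resize(i,(700,600)))"
```

```text
29.25 [0.5406 0.118  0.4772] -179.12 [0.04 0.16 0.03] [ 0.032 -0.032  0.011] 0.0851321364383922
```

View pics/end.png

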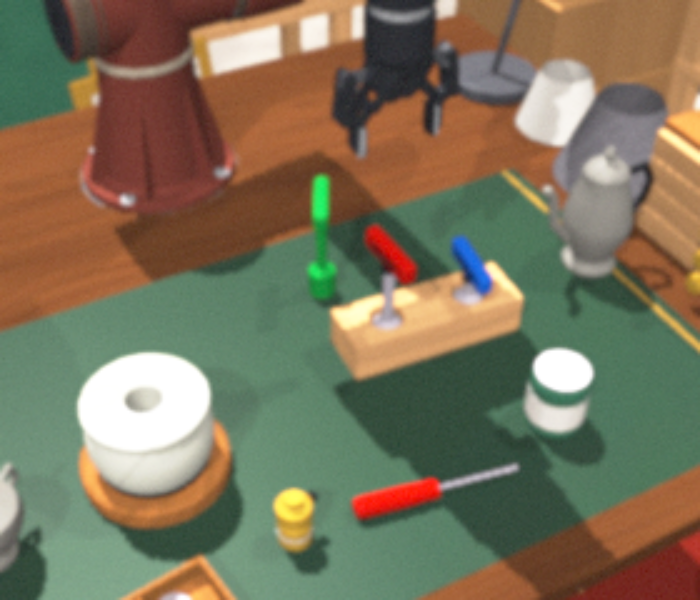

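The red wrench stands upright in its hole again at (390,290). The gripper is clear and everything else is where it was.

```bash
python3 -c "
from rig import r
print(r.close_job())"
```

```text
the job is handed in; nothing more can be done
None
```

The brass nut is tightened to about 0.52 N m by the wrist reading, the red wrench is back upright in its hole with the gripper clear, nothing else on the bench looks moved, and I handed the job in at about 29 s of robot time.

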